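# Tilt the long muddler out of the half-opening drawer

## Task

Pull the pine cabinet's drawer the rest of the way out to its stop, then take out the wooden muddler: it is longer than the part of the drawer that opens, so raise its head end and draw it out at a slant without forcing it against the woodwork. Finish while holding the muddler still in the gripper, all of it up above the level of the cabinet's top and touching nothing else; leave the flask, shaker, coaster and jigger standing where they are.

Things in the scene. Friction and masses are not known exactly. Their poses are not given: they have to be found in the camera images.
- cabinet: Mini cabinet of pine, fixed: 280 deep (x), 200 wide (y; top board 212), 220 high. Origin: centre of its underside. Its -x side is the front, roughly facing the robot; the carcass's front face lies at x = -140 mm. Below, a latched door stays closed (it stands up to 30 mm proud of the front, all below 145 mm height). Above the door is the drawer, which slides out along the cabinet's -x.
- drawer (a joint): How far the drawer is pulled out, in m: 0 shut, 0.14 at its stop. It starts about half way out, slides with about 2.5 N of friction and stays where left. Inside 250 mm long, 155 mm wide; floor 154 mm above the sideboard, top of sides and back 194 mm. Front 14 mm thick, its inner side level with the carcass's front face when shut: at the stop the open part is 140 mm long.
- top_edge (a point): Middle of the front lower edge of the cabinet's top board (x = -140 mm in the cabinet's frame, 206 mm high); the board is 14 mm thick, flush with the front face, and covers whatever of the drawer is not pulled out. One side of the opening.
- drawer_lip (a point): Middle of the upper inner edge of the drawer front, 202 mm high (48 mm above the drawer floor); it moves with the drawer. The other side of the opening.
- drawer_handle (a point): Middle of the drawer's handle: a horizontal steel bar 10 mm thick, 90 mm long, parallel to the cabinet's y, centred 38 mm in front of the outer side of the drawer front (52 mm in front of its inner side), 184 mm above the sideboard and 36 mm below the cabinet's top, on two posts 80 mm apart.
- muddler: Dark hardwood muddler, about 110 g, 220 mm long along its x, lying roughly along the drawer, head to the front. Origin: middle of its length, on the underside (axis 15 mm higher). Head (-x end): square block 30 x 30 mm, 60 mm long, two pale rings; then a square handle 20 x 20 mm; the last 18 mm (+x end) a round pommel 30 mm across. It balances about 15 mm to the head side of the origin.
- muddler_head (a point): Centre of the head's end face, 110 mm from the muddler's origin along its -x, on its axis.
- muddler_tail (a point): Centre of the pommel's end face, 110 mm from the muddler's origin along its +x, on its axis. Under the cabinet's top at the start and also when the drawer is at its stop.
- flask: Bystander: flat glass rum flask, amber, 34 x 85 mm and 170 mm high, standing upright beside the cabinet. Origin: centre of its underside.
- shaker: Bystander: stainless cocktail shaker, 88 mm across and 212 mm high, standing upright beside the cabinet. Origin: centre of its underside.
- coaster: Bystander: white ceramic coaster, 100 mm across and 8 mm thick, flat on the sideboard. Origin: centre of its underside.
- jigger: Bystander: black plastic double-cone jigger, 46 mm across and 82 mm high, standing upright. Origin: centre of its underside.
Things that resemble listed ones, but are neither listed nor needed, are in the scene too. There is more than one size of the muddler; the job needs the smallest.

How it is judged:
By the outcome, as a careful person would: the job done as asked, in the order asked, and still so for the second after the job is handed in, while the arm keeps its last pose, push and grip.
It also fails if it takes over 54 s, if anything falls off the work surface, if the arm or the gripper's body presses on something with over 40 N, if the wrist force passes 120 N, or if a joint passes its speed limit or range.

## Robot

A 7-joint arm with a two-finger parallel gripper is mounted at the origin on the work surface. World frame = base frame: x ahead of the robot, y to its left, z up, the work surface at z = 0. Lengths are in m, angles in rad, forces in N, time in s.
With the tool pointing down it reaches from about 0.4 to 0.85 m from the base axis. Payload 10.4 kg.
Tool frame: the origin (TCP) lies at the very end of the fingers, on their centre line; the grasp point (between the pads) lies 19 mm behind it; z points along the fingers, y is the line along which they close (so a half turn about z gives the same grasp; the last joint's range is limited). The gripper opens to 85 mm and grips with 20 to 120 N. Pads are 22 mm wide; open, the fingers measure 114 mm over their backs; the gripper's body (76 mm by 85 mm) begins 54 mm behind the grasp point. The pads swing forward as they close: fully open they stand 13 mm farther back than shut.
Start: joints at [-1.175, 0.332, -0.065, 1.46, 0.022, 1.35, -0.088], TCP at [0.254, 0.571, 0.231] pointing down, gripper open.
Joint ranges: [-2.6, 2.6], [-0.5, 2.12], [-1.47, 1.34], [0.16, 2.42], [-1.27, 4.41], [0.06, 2.06], [-2.6, 2.6]. Speed limits (rad/s): [2.22, 2.22, 2.79, 2.79, 3.14, 3.14, 3.14].

## Interface

Orientations are given as a unit quaternion [x, y, z, w].
In Python, from workcell import * gives the robot as it stands.
- The arm moves only by the tool step_arm, never from a script. Its argument "commands" is one flat list of numbers, 7 for each row, row after row: the finger opening in mm, from 0 to 85.4, then the shift along the world's x, y, z as a fraction of full scale, then the turn, a rotation vector about the world's x, y, z as a fraction of full scale. A call has exactly 10 rows; each row is the pose to reach, as a shift and turn from the pose commanded when the call began, turning the shorter way round; what a row does not reach only later rows make up. Full scale, the value 1, is 0.6 m for a shift and pi rad for a turn. A row lasts 1/8 s, in which the tool goes at most 62.5 mm and 10.7 degrees, less where a joint would pass 70% of its speed; a pose out of reach is approached as far as the arm can. A call with a number of a shift or a turn outside -1 to 1 is refused whole. A call with a gripper value outside its range is refused whole. The fingers move at their own pace and stop on an object; "squeeze" is the grip in N (left out, the last holds). Time passes only in rows, so rows that repeat a pose let the fingers close, or fill a call up. It gives the time, the measured TCP pose, the force, the opening and the grip force at its end, in the units of the state.
- get_obs(): the state, without advancing time (a new reading comes with each control period).
- camera(name): name is "scene" or "side" or "wrist"; returns the picture (400x640x3 uint8, red, green, blue); there is no depth.
- camera_params(name): a dict with "mtx" (3x3 intrinsics, pixels), "extrinsics" (4x4, takes a point from world to camera coordinates); the wrist camera has in their place "tool_from_camera" (4x4, takes a point from camera to tool coordinates, whose origin is the TCP and whose axes are the flange's). Camera axes: x right, y down, z forward; pixel columns grow to the right and rows downward; lengths in m; the calibration is good to about 2 mm. A picture is of the moment at which its call begins: read the wrist's pose just before it. camera_params takes no time and is no camera call.
- hand_in(): hands the job in; it is judged then, once.
The state is a dict: "clock": time; "joint_pos": joint angles; "joint_velocities": joint speeds; "tau": joint torques, N m; "position": TCP position; "ee_rot": TCP orientation; "ft_force": force on the tool from outside, world axes, zero at the start; "torque": the same for the moment, N m; "grip_width": opening from 0.0 (shut) to 1.0 (fully open); "grasp_force": force on a finger pad.
Only numpy, scipy, OpenCV 4.12 (cv2) and the standard library are available. Lean on these libraries where they do the work, as an engineer would, in place of code of your own. Each camera call takes 0.05 s, during which the arm holds its last target. There are 200 camera calls.

## Working session

There is one attempt and no reset: what is moved stays moved. The work goes in short steps, Python scripts to look and compute and a tool call to move; the robot and the scene stay as the last step left them, time stands still between calls to the robot, and variables do not carry over. Pictures are saved under pics/ and viewed, at most 10 in all, crops included, and the job is handed in when it is done.

Besides the shell and the picture viewer there is one more tool, called after "Request:" by a JSON object that holds its "fn" and its "kwargs". step_arm: Moves the arm, as the interface text tells. Its arguments: {"type":"object","properties":{"commands":{"type":"array","items":{"type":"number"}},"squeeze":{"type":"number"}},"required":["commands"]}

```bash
mkdir -p pics; ls
python3 - <<'E'
from workcell import *
import cv2,numpy as np
o=get_obs();print({k:np.round(v,3) for k,v in o.items()})
for n in("scene","side"):
    cv2.imwrite(f"pics/{n}0.png",camera(n)[:,:,::-1]);p=camera_params(n);print(n,np.round(p["mtx"],1).tolist(),np.round(p["extrinsics"],4).tolist())
print(np.round(camera_params("wrist")["tool_from_camera"],4).tolist(),np.round(camera_params("wrist")["mtx"],1).tolist())
E
```

```text
pics
{'clock': np.float64(0.0), 'joint_pos': array([-1.175,  0.333, -0.065,  1.461,  0.022,  1.35 , -0.088]), 'joint_velocities': array([-0.001,  0.002, -0.001, -0.001, -0.   , -0.001, -0.   ]), 'tau': array([-1.0000e-03, -6.2544e+01,  4.8000e-02, -3.9161e+01,  1.6000e-02,
        1.0000e-02, -0.0000e+00]), 'position': array([0.254, 0.571, 0.231]), 'ee_rot': array([ 0.208,  0.978, -0.001, -0.   ]), 'ft_force': array([ 0.107,  0.667, -0.559]), 'torque': array([-0.028,  0.01 , -0.005]), 'grasp_force': np.float64(0.0), 'grip_width': np.float64(1.0)}
scene [[439.2, 0.0, 323.1], [0.0, 439.2, 205.0], [0.0, 0.0, 1.0]] [[-0.7773, -0.6291, -0.0082, 0.5048], [-0.5748, 0.7154, -0.3974, 0.2853], [0.2558, -0.3042, -0.9176, 1.1197], [0.0, 0.0, 0.0, 1.0]]
side [[418.7, 0.0, 323.7], [0.0, 418.7, 203.4], [0.0, 0.0, 1.0]] [[-0.7, -0.7142, 0.0024, 0.484], [-0.5397, 0.5268, -0.6567, 0.3331], [0.4677, -0.461, -0.7541, 1.0706], [0.0, 0.0, 0.0, 1.0]]
[[0.0004, -0.9487, -0.3161, 0.0805], [1.0, 0.0003, 0.0006, -0.001], [-0.0004, -0.3161, 0.9487, -0.143], [0.0, 0.0, 0.0, 1.0]] [[276.4, 0.0, 321.9], [0.0, 276.4, 194.9], [0.0, 0.0, 1.0]]
```

View pics/scene0.png

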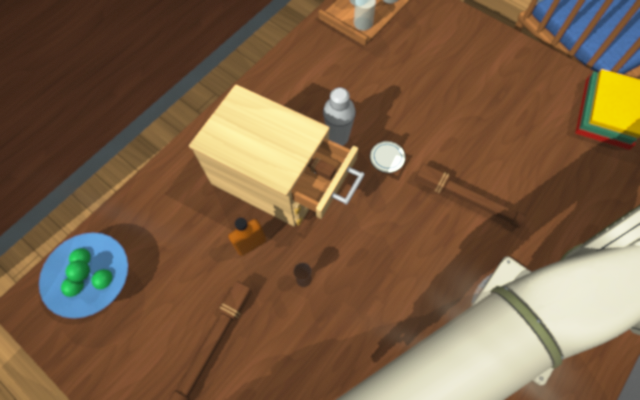

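View pics/side0.png

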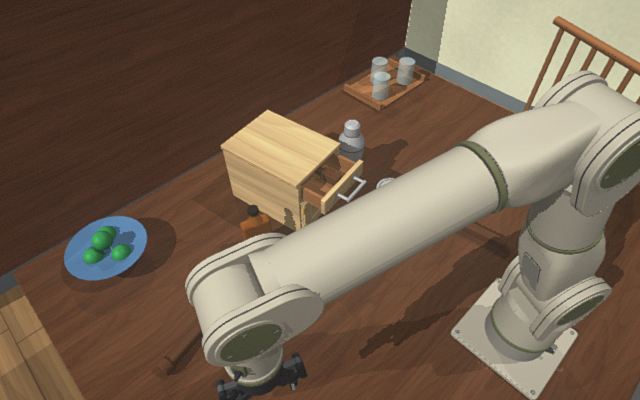

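Scene view:
- The cabinet top is at about (262,135), with the half-open drawer at (325,180) and its handle bar at (350,187).
- The flask is at (245,235), the jigger at (303,272), the coaster at (388,157) and the shaker at (340,112).
- Muddler candidates are one in the drawer (322,185), one on the table (475,195) and one on the table (215,335). The last two are larger lookalikes, so I choose the one in the drawer.

Next is the close crop to check that choice.

Run:
```python
import cv2
a=cv2.imread("pics/scene0.png")[75:235,185:385]
cv2.imwrite("pics/crop0.png",cv2.resize(a,None,fx=3.75,fy=3.75,interpolation=cv2.INTER_CUBIC))
```

```text
(no output)
```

View pics/crop0.png

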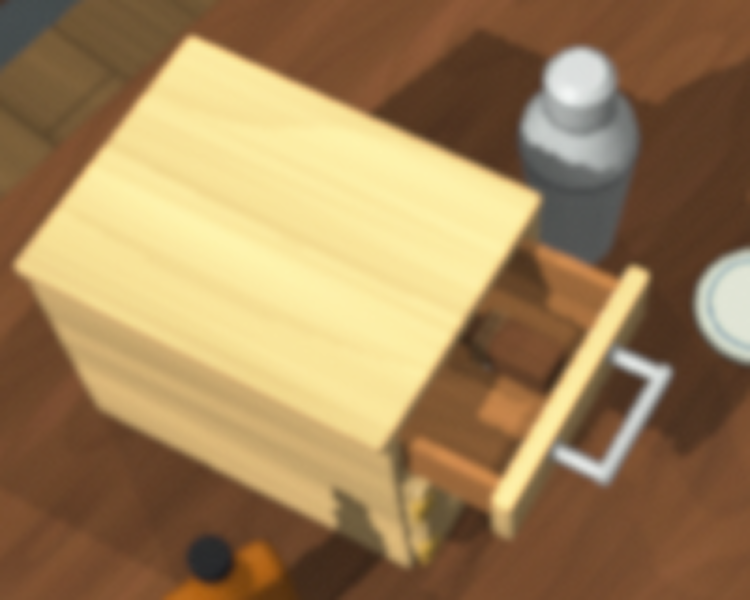

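The crop shows cabinet-top corners at (192,36), (540,200), (385,447) and (15,265). The handle bar runs from (668,372) to (605,478). The muddler's dark head, with its pale ring, is at (525,345), so the one in the drawer is the right muddler.

```bash
cat > h.py <<'E'
from workcell import *
import cv2,numpy as np
from scipy.spatial.transform import Rotation as R
def ray(n,uv,z,pose=None):
    p=camera_params(n)
    if n=="wrist":
        T=np.eye(4);T[:3,:3]=R.from_quat(pose[1]).as_matrix();T[:3,3]=pose[0];W=T@p["tool_from_camera"]
    else: W=np.linalg.inv(p["extrinsics"])
    d=W[:3,:3]@np.linalg.inv(p["mtx"])@[uv[0],uv[1],1];c=W[:3,3]
    return c+d*(z-c[2])/d[2]
def cab2w(C,yaw,p): return np.append(C+R.from_euler('z',yaw).as_matrix()[:2,:2]@np.array(p[:2]),p[2] if len(p)>2 else 0)
E
python3 - <<'E'
from h import *
f=lambda u,v,z:ray("scene",(u/3.75+185,v/3.75+75),z)
c=np.array([f(*p,.22) for p in [(192,36),(540,200),(385,447),(15,265)]]);print(c.round(3))
print("sides",[np.linalg.norm(c[i]-c[(i+1)%4]).round(3) for i in range(4)])
for a,b in((0,1),(3,2),(1,2),(0,3)):d=c[b]-c[a];print(np.degrees(np.arctan2(d[1],d[0])).round(1))
print("centre",c.mean(0).round(4))
print("handle",f(668,372,.187).round(3),f(605,478,.187).round(3));print("mud",f(525,345,.184).round(3),f(480,350,.184).round(3),f(560,325,.184).round(3))
print("lip",f(642,268,.202),f(503,530,.202))
g=lambda u,v,z:ray("scene",(u,v),z).round(3)
print("shaker",g(340,95,.21),"flask",g(241,224,.17),"coaster",g(388,157,.008),"jigger",g(303,268,.08))
E
```

```text
[[ 0.92   0.023  0.22 ]
 [ 0.647 -0.023  0.22 ]
 [ 0.609  0.178  0.22 ]
 [ 0.883  0.23   0.22 ]]
sides [np.float64(0.277), np.float64(0.204), np.float64(0.279), np.float64(0.21)]
-170.4
-169.2
100.7
100.2
centre [0.7646 0.102  0.22  ]
handle [0.512 0.011 0.187] [0.498 0.097 0.187]
mud [0.599 0.053 0.184] [0.619 0.074 0.184] [0.59  0.027 0.184]
lip [ 0.56822866 -0.03303068  0.202     ] [0.52187019 0.16939677 0.202     ]
shaker [ 0.692 -0.126  0.21 ] flask [0.663 0.291 0.17 ] coaster [ 0.534 -0.163  0.008] jigger [0.498 0.265 0.08 ]
```

Request:
{"fn": "step_arm", "kwargs": {"commands": [30,0.04,-0.08,0.05,0,0,-0.03,30,0.08,-0.17,0.08,0,0,-0.06,30,0.13,-0.26,0.08,0,0,-0.1,30,0.17,-0.35,0.08,0,0,-0.13,30,0.21,-0.44,0.08,0,0,-0.16,30,0.26,-0.53,0.08,0,0,-0.2,30,0.3,-0.62,0.08,0,0,-0.23,30,0.35,-0.71,0.08,0,0,-0.26,30,0.39,-0.8,0.08,0,0,-0.29,30,0.418,-0.862,0.08,0,0,-0.31], "squeeze": 60}}

```text
clock: 1.35
position: [0.5054, 0.0509, 0.2792]
ee_rot: [0.643, 0.766, -0.0, 0.0]
ft_force: [1.0, 0.4, 0.1]
grip_width: 0.35
grasp_force: 0.0
```

Run:
```python
from h import *
o=get_obs();print({k:np.round(v,3).tolist() for k,v in o.items() if k in("clock","position","ee_rot","joint_pos","grip_width")})
cv2.imwrite("pics/w1.png",camera("wrist")[:,:,::-1])
np.savez("w1.npz",p=o["position"],q=o["ee_rot"])
```

```text
{'clock': 1.35, 'joint_pos': [-0.619, 0.036, 0.444, 1.712, -0.015, 1.397, 0.001], 'position': [0.505, 0.051, 0.279], 'ee_rot': [0.643, 0.766, -0.0, 0.0], 'grip_width': 0.35}
```

View pics/w1.png

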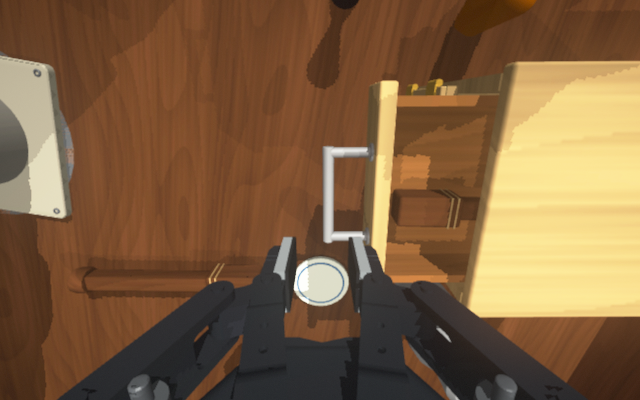

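In the wrist view the handle bar runs from (328,148) to (328,241). The muddler's head is at u 395–452, v 190–224, with rings at about 452, and it points to the front.

Run:
```python
from h import *
d=np.load("w1.npz");P=(d["p"],d["q"]);g=lambda u,v,z:ray("wrist",(u,v),z,P).round(4)
print("handle",g(328,148,.187),g(328,241,.187))
print("lip",g(396,83,.202),g(391,281,.202))
print("top",g(505,62,.22),g(465,315,.22))
print("head",g(396,190,.184),g(396,222,.184),g(455,191,.184),g(455,226,.184))
```

```text
handle [0.5031 0.0949 0.187 ] [0.5189 0.0082 0.187 ]
lip [0.5433 0.153  0.202 ] [ 0.5829 -0.015   0.202 ]
top [0.6071 0.1762 0.22  ] [ 0.6502 -0.0266  0.22  ]
head [0.5705 0.0678 0.184 ] [0.5786 0.0373 0.184 ] [0.6233 0.0761 0.184 ] [0.6345 0.0429 0.184 ]
```

Request:
{"fn": "step_arm", "kwargs": {"commands": [32,0.005,0.003,-0.06,0,0,0,32,0.005,0.003,-0.12,0,0,0,32,0.005,0.003,-0.17,0,0,0,32,0.005,0.003,-0.188,0,0,0,32,0.005,0.003,-0.188,0,0,0,5,0.005,0.003,-0.188,0,0,0,5,0.005,0.003,-0.188,0,0,0,5,0.005,0.003,-0.188,0,0,0,5,0.005,0.003,-0.188,0,0,0,5,0.005,0.003,-0.188,0,0,0], "squeeze": 40}}

```text
clock: 2.65
position: [0.5088, 0.0558, 0.1679]
ee_rot: [0.641, 0.767, 0.001, 0.001]
ft_force: [0.3, -0.4, 6.1]
grip_width: 0.097
grasp_force: 39.2
```

Request:
{"fn": "step_arm", "kwargs": {"commands": [5,-0.016,-0.003,0,0,0,0,5,-0.032,-0.006,0,0,0,0,5,-0.048,-0.009,0,0,0,0,5,-0.064,-0.012,0,0,0,0,5,-0.08,-0.0145,0,0,0,0,5,-0.092,-0.0165,0,0,0,0,5,-0.1,-0.018,0,0,0,0,5,-0.106,-0.019,0,0,0,0,5,-0.11,-0.02,0,0,0,0,5,-0.112,-0.0205,0,0,0,0]}}

```text
clock: 3.9
position: [0.4426, 0.0438, 0.1679]
ee_rot: [0.641, 0.767, 0.002, 0.002]
ft_force: [12.5, 2.8, -2.0]
grip_width: 0.102
grasp_force: 39.0
```

Request:
{"fn": "step_arm", "kwargs": {"commands": [5,-0.001,0,0,0,0,0,5,-0.002,0,0,0,0,0,5,-0.003,-0.001,0,0,0,0,5,-0.004,-0.001,0,0,0,0,5,-0.005,-0.001,0,0,0,0,5,-0.006,-0.001,0,0,0,0,5,-0.006,-0.001,0,0,0,0,5,-0.006,-0.001,0,0,0,0,5,-0.006,-0.001,0,0,0,0,5,-0.006,-0.001,0,0,0,0]}}

```text
clock: 5.15
position: [0.4426, 0.0438, 0.1681]
ee_rot: [0.641, 0.767, 0.005, 0.005]
ft_force: [32.3, 5.0, -18.7]
grip_width: 0.095
grasp_force: 38.7
```

Request:
{"fn": "step_arm", "kwargs": {"commands": [5,0.003,0.001,0,0,0,0,32,0.006,0.001,0,0,0,0,32,0.006,0.001,0,0,0,0,32,0.006,0.001,0,0,0,0,32,0.006,0.001,0.05,0,0,0,32,0.006,0.001,0.12,0,0,0,32,0.006,0.001,0.2,0,0,0,70,0.1,0.02,0.21,0,0,0,70,0.16,0.03,0.21,0,0,0,70,0.16,0.03,0.21,0,0,0]}}

```text
clock: 6.4
position: [0.5342, 0.0612, 0.2914]
ee_rot: [0.641, 0.767, -0.001, -0.0]
ft_force: [-0.9, 0.3, -0.0]
grip_width: 0.818
grasp_force: 0.0
```

Run:
```python
from h import *
o=get_obs();print({k:np.round(v,3).tolist() for k,v in o.items() if k in("clock","position","ee_rot","joint_pos","joint_velocities")})
cv2.imwrite("pics/w2.png",camera("wrist")[:,:,::-1]);o=get_obs()
np.savez("w2.npz",p=o["position"],q=o["ee_rot"])
```

```text
{'clock': 6.4, 'joint_pos': [-0.624, 0.107, 0.464, 1.62, -0.047, 1.428, 0.023], 'joint_velocities': [0.0, -0.06, 0.0, 0.054, 0.024, 0.015, -0.02], 'position': [0.534, 0.061, 0.291], 'ee_rot': [0.641, 0.767, -0.001, -0.0]}
```

View pics/w2.png

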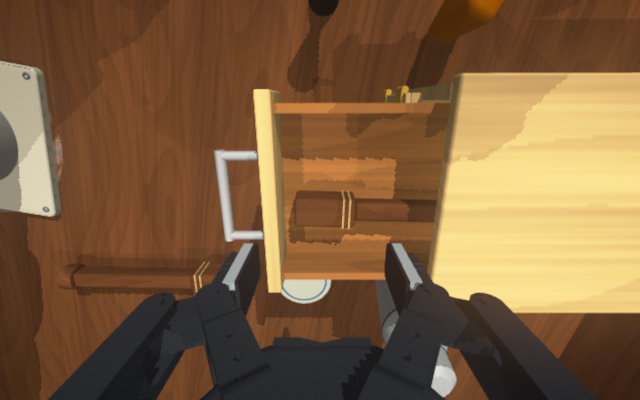

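The drawer is fully open. The head is at u 295–354, v 192–228, the handle at v 199–221 runs under the top at u≈437, and the lip's inner edge is at u≈280.

Run:
```python
from h import *
d=np.load("w2.npz");P=(d["p"],d["q"]);yaw=np.radians(10.3)
C=np.array([.765,.102])
def s(n,u,v,z):
    w=ray("wrist",(u,v),z,P);c=R.from_euler('z',-yaw).as_matrix()[:2,:2]@(w[:2]-C);print(n,w.round(4),"cab",c.round(4))
s("handle",218,152,.187);s("handle",230,239,.187)
s("lip",276,103,.202);s("lip",284,279,.202)
s("top",459,74,.22);s("top",431,313,.22)
for u,v in((296,192),(294,226),(354,192),(354,229)):s("head",u,v,.184)
for u,v in((356,199),(356,220),(434,200),(434,221)):s("shaft",u,v,.179)
```

```text
handle [0.4344 0.0817 0.187 ] cab [-0.3289  0.0391]
handle [ 0.4514 -0.0037  0.187 ] cab [-0.3274 -0.048 ]
lip [0.4828 0.1329 0.202 ] cab [-0.2721  0.0809]
lip [ 0.5113 -0.0297  0.202 ] cab [-0.2731 -0.0842]
top [0.6118 0.1761 0.22  ] cab [-0.1375  0.1003]
top [ 0.6551 -0.0292  0.22  ] cab [-0.1316 -0.1094]
head [0.5089 0.0558 0.184 ] cab [-0.2603  0.0003]
head [0.5122 0.0203 0.184 ] cab [-0.2634 -0.0352]
head [0.5632 0.0656 0.184 ] cab [-0.205   0.0003]
head [0.5715 0.0278 0.184 ] cab [-0.2036 -0.0384]
shaft [0.5676 0.0575 0.179 ] cab [-0.2022 -0.0085]
shaft [0.5724 0.0356 0.179 ] cab [-0.2014 -0.0309]
shaft [0.643  0.0701 0.179 ] cab [-0.1257 -0.0096]
shaft [0.6498 0.0485 0.179 ] cab [-0.1229 -0.032 ]
```

```bash
cat > plan.py <<'E'
import numpy as np
B=np.array([(-.14,.14,.206,.22),(-.294,.14,.1,.154),(-.294,-.28,.154,.202),(-.337,-.327,.179,.189)])
S=np.linspace(0,.22,89);H=np.where((S<=.06)|(S>=.202),.015,.01)
e=np.linspace(-.015,.015,7)
L=np.vstack([np.c_[S,H],np.c_[S,-H],np.c_[0*e,e],np.c_[0*e+.22,e]])  # s from head, n up
b=np.linspace(-.043,.043,15);bu=np.linspace(.063,.2,20)
L=np.vstack([L,np.c_[.045+b,0*b+.063],np.c_[0*bu+.088,bu]])
def clear(T,z,th): # T: tail axis x, z: tail axis z
    c,s=np.cos(th),np.sin(th);k=.22-L[:,0]
    X=T-k*c+L[:,1]*s;Z=z+k*s+L[:,1]*c
    m=9.
    for x0,x1,z0,z1 in B:
        dx=np.maximum(x0-X,X-x1);dz=np.maximum(z0-Z,Z-z1)
        d=np.where((dx<0)&(dz<0),np.maximum(dx,dz),np.hypot(np.maximum(dx,0),np.maximum(dz,0)));m=min(m,d.min())
    return m
E
python3 - <<'E'
from plan import *
Ts=np.arange(-.05,-.2,-.006);th=np.radians(np.arange(0,41,2));zs=np.arange(.167,.231,.003)
st=np.array([(a,z) for a in th for z in zs])
move=2*np.abs(st[:,None,0]-st[None,:,0])**2+20*np.abs(st[:,None,1]-st[None,:,1])**2
cost=None;bk=[]
for T in Ts:
    cl=np.array([clear(T,z,a) for a,z in st]);loc=np.where(cl<.002,9,np.maximum(0,.012-cl)*4)
    if cost is None: cost=loc
    else: M=cost[:,None]+move;i=M.argmin(0);bk.append(i);cost=M[i,range(len(st))]+loc
j=cost.argmin();p=[j]
for i in bk[::-1]:p.append(i[p[-1]])
p=p[::-1]
for T,j in zip(Ts,p):
    a,z=st[j];k=.175;print(f"T{T:.3f} z{z:.3f} th{np.degrees(a):.0f} cl{clear(T,z,a)*1e3:.1f} G {T-k*np.cos(a):.3f} {z+k*np.sin(a):.3f}")
E
```

```text
T-0.050 z0.176 th8 cl7.1 G -0.223 0.200
T-0.056 z0.176 th10 cl4.7 G -0.228 0.206
T-0.062 z0.176 th12 cl3.1 G -0.233 0.212
T-0.068 z0.173 th14 cl4.4 G -0.238 0.215
T-0.074 z0.173 th14 cl4.4 G -0.244 0.215
T-0.080 z0.176 th14 cl4.6 G -0.250 0.218
T-0.086 z0.176 th14 cl6.1 G -0.256 0.218
T-0.092 z0.176 th16 cl5.6 G -0.260 0.224
T-0.098 z0.176 th16 cl7.4 G -0.266 0.224
T-0.104 z0.176 th16 cl7.6 G -0.272 0.224
T-0.110 z0.176 th18 cl7.7 G -0.276 0.230
T-0.116 z0.176 th18 cl7.7 G -0.282 0.230
T-0.122 z0.176 th18 cl7.7 G -0.288 0.230
T-0.128 z0.176 th18 cl7.7 G -0.294 0.230
T-0.134 z0.179 th18 cl8.9 G -0.300 0.233
T-0.140 z0.179 th18 cl10.7 G -0.306 0.233
T-0.146 z0.179 th20 cl10.9 G -0.310 0.239
T-0.152 z0.182 th20 cl12.1 G -0.316 0.242
T-0.158 z0.182 th20 cl13.0 G -0.322 0.242
T-0.164 z0.185 th20 cl13.7 G -0.328 0.245
T-0.170 z0.188 th20 cl14.5 G -0.334 0.248
T-0.176 z0.188 th20 cl12.4 G -0.340 0.248
T-0.182 z0.191 th20 cl13.2 G -0.346 0.251
T-0.188 z0.194 th20 cl14.0 G -0.352 0.254
T-0.194 z0.197 th20 cl14.7 G -0.358 0.257
T-0.200 z0.197 th20 cl12.7 G -0.364 0.257
```

Request:
{"fn": "step_arm", "kwargs": {"commands": [55,0.01,-0.01,0,0,0,0.055,55,0.02,-0.02,0,0,0,0.11,55,0.035,-0.026,0,0,0,0.165,55,0.035,-0.026,0,0,0,0.22,55,0.035,-0.026,0,0,0,0.275,55,0.035,-0.026,0,0,0,0.33,55,0.035,-0.026,0,0,0,0.385,55,0.035,-0.026,0,0,0,0.44,55,0.035,-0.026,0,0,0,0.495,55,0.035,-0.026,0,0,0,0.495]}}

```text
clock: 7.7
position: [0.5534, 0.0448, 0.2928]
ee_rot: [-0.08, 0.997, 0.0, 0.0]
ft_force: [0.6, 0.1, -0.6]
grip_width: 0.645
grasp_force: 0.0
```

Request:
{"fn": "step_arm", "kwargs": {"commands": [55,0,0,-0.04,0,0,0,55,0,0,-0.08,0,0,0,55,0,0,-0.12,0,0,0,55,0,0,-0.16,0,0,0,55,0,0,-0.18,0,0,0,55,0,0,-0.195,0,0,0,55,0,0,-0.205,0,0,0,55,0,0,-0.215,0,0,0,55,0,0,-0.22,0,0,0,55,0,0,-0.22,0,0,0]}}

```text
clock: 8.95
position: [0.5541, 0.0451, 0.1605]
ee_rot: [-0.081, 0.997, 0.0, -0.0]
ft_force: [-0.3, 0.5, 0.7]
grip_width: 0.647
grasp_force: 0.0
```

Run:
```python
from h import *
o=get_obs();print({k:np.round(v,3).tolist() for k,v in o.items() if k in("clock","position","ee_rot","joint_pos","ft_force")})
a=camera("wrist")[:,:,::-1];b=camera("scene")[75:235,285:485,::-1]
cv2.imwrite("pics/w3.png",a);o=get_obs();np.savez("w3.npz",p=o["position"],q=o["ee_rot"])
```

```text
{'clock': 8.95, 'joint_pos': [-0.48, 0.235, 0.365, 1.757, -0.091, 1.166, 1.645], 'position': [0.554, 0.045, 0.16], 'ee_rot': [-0.081, 0.997, 0.0, -0.0], 'ft_force': [-0.334, 0.538, 0.724]}
```

View pics/w3.png

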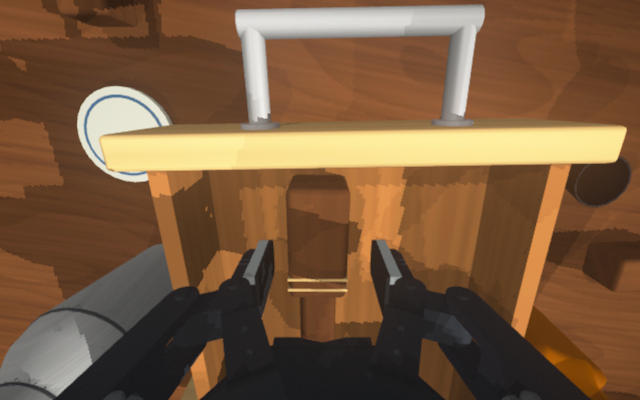

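The fingers straddle the head just ahead of the rings, with pads at u≈262 and 383 and the muddler centred at u≈317. I'll close on it.

Request:
{"fn": "step_arm", "kwargs": {"commands": [55,0,0,-0.006,0,0,0,45,0,0,-0.006,0,0,0,36,0,0,-0.006,0,0,0,20,0,0,-0.006,0,0,0,15,0,0,-0.006,0,0,0,15,0,0,-0.006,0,0,0,15,0,0,-0.006,0,0,0,15,0,0,-0.006,0,0,0,15,0,0,-0.006,0,0,0,15,0,0,-0.006,0,0,0], "squeeze": 80}}

```text
clock: 10.3
position: [0.5544, 0.0451, 0.1573]
ee_rot: [-0.081, 0.997, 0.0, 0.0]
ft_force: [-1.0, 0.6, 6.0]
grip_width: 0.336
grasp_force: 79.4
```

Run:
```python
from h import *
o=get_obs();print({k:np.round(v,3).tolist() for k,v in o.items() if k in("clock","position","ee_rot","grip_width","ft_force","torque")})
# TCP path: body-fixed offset TCP->G (grasp axis pt at s~.045, z .169)
p=o["position"];yaw=np.radians(9.7);G0=np.array([-.223,.169])
tz=p[2]-.169 # TCP relative to G along 'up'
for gx,gz,t in[(-.223,.175,0),(-.223,.200,8),(-.228,.206,10),(-.233,.211,12),(-.238,.215,14),(-.250,.217,14),(-.260,.223,16),(-.272,.226,17),(-.288,.232,18),(-.306,.236,19),(-.322,.243,20),(-.346,.253,20),(-.364,.265,20)]:
    a=np.radians(t);tx=gx+tz*np.sin(a)-G0[0];z=gz+tz*np.cos(a)
    rv=R.from_euler('z',yaw).apply([0,1,0])*a/np.pi
    print(t,"shift",np.round(np.array([tx*np.cos(yaw),tx*np.sin(yaw),z-p[2]])/.6,4),"turn",rv.round(4))
```

```text
{'clock': 10.3, 'position': [0.554, 0.045, 0.157], 'ee_rot': [-0.081, 0.997, 0.0, 0.0], 'ft_force': [-0.999, 0.627, 6.022], 'torque': [-0.161, 0.075, -0.006], 'grip_width': 0.336}
0 shift [0.   0.   0.01] turn [-0.  0.  0.]
8 shift [-0.0027 -0.0005  0.0519] turn [-0.0075  0.0438  0.    ]
10 shift [-0.0115 -0.002   0.062 ] turn [-0.0094  0.0548  0.    ]
12 shift [-0.0204 -0.0035  0.0704] turn [-0.0112  0.0657  0.    ]
14 shift [-0.0293 -0.005   0.0772] turn [-0.0131  0.0767  0.    ]
14 shift [-0.049  -0.0084  0.0806] turn [-0.0131  0.0767  0.    ]
16 shift [-0.0661 -0.0113  0.0908] turn [-0.015   0.0876  0.    ]
17 shift [-0.0861 -0.0147  0.0959] turn [-0.0159  0.0931  0.    ]
18 shift [-0.1127 -0.0193  0.106 ] turn [-0.0168  0.0986  0.    ]
19 shift [-0.1426 -0.0244  0.1127] turn [-0.0178  0.104   0.    ]
20 shift [-0.1692 -0.0289  0.1245] turn [-0.0187  0.1095  0.    ]
20 shift [-0.2086 -0.0357  0.1412] turn [-0.0187  0.1095  0.    ]
20 shift [-0.2382 -0.0407  0.1612] turn [-0.0187  0.1095  0.    ]
```

Request:
{"fn": "step_arm", "kwargs": {"commands": [15,0,0,0.005,0,0,0,15,0,0,0.01,0,0,0,15,-0.001,0,0.024,-0.0025,0.0146,0,15,-0.002,0,0.038,-0.005,0.029,0,15,-0.003,-0.0005,0.052,-0.0075,0.044,0,15,-0.003,-0.0005,0.052,-0.0075,0.044,0,15,-0.0115,-0.002,0.062,-0.0094,0.055,0,15,-0.0204,-0.0035,0.07,-0.0112,0.0657,0,15,-0.0293,-0.005,0.077,-0.0131,0.0767,0,15,-0.0293,-0.005,0.077,-0.0131,0.0767,0]}}

```text
clock: 11.55
position: [0.5365, 0.0421, 0.2027]
ee_rot: [-0.08, 0.989, -0.011, -0.121]
ft_force: [0.7, 0.5, -1.1]
grip_width: 0.34
grasp_force: 78.7
```

Run:
```python
from h import *
o=get_obs();print({k:np.round(v,3).tolist() for k,v in o.items() if k in("clock","position","ee_rot","joint_pos","ft_force","torque")})
a=camera("wrist")[:,:,::-1];b=camera("scene")[75:235,285:485,::-1]
cv2.imwrite("pics/w4.png",np.hstack([a[:,130:510],cv2.resize(b,(400,400)[::1])]))
```

```text
{'clock': 11.55, 'joint_pos': [-0.458, 0.354, 0.375, 1.546, -0.108, 1.51, 1.664], 'position': [0.536, 0.042, 0.203], 'ee_rot': [-0.08, 0.989, -0.011, -0.121], 'ft_force': [0.733, 0.456, -1.085], 'torque': [0.074, -0.232, 0.018]}
```

View pics/w4.png

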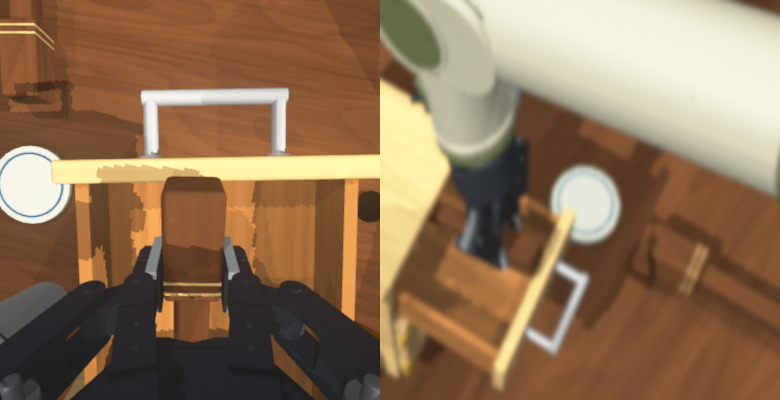

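Request:
{"fn": "step_arm", "kwargs": {"commands": [15,-0.01,-0.0017,0.0017,0,0,0,15,-0.0197,-0.0034,0.0034,0,0,0,15,-0.028,-0.0048,0.0085,-0.001,0.0055,0,15,-0.0368,-0.0063,0.0136,-0.0019,0.0109,0,15,-0.0468,-0.008,0.016,-0.0023,0.0137,0,15,-0.0568,-0.0097,0.0187,-0.0028,0.0164,0,15,-0.07,-0.012,0.0238,-0.0032,0.0192,0,15,-0.0834,-0.0143,0.0288,-0.0037,0.0219,0,15,-0.0983,-0.0168,0.032,-0.0042,0.0246,0,15,-0.1133,-0.0194,0.0355,-0.0047,0.0273,0]}}

```text
clock: 12.9
position: [0.4679, 0.0304, 0.2246]
ee_rot: [-0.08, 0.983, -0.015, -0.165]
ft_force: [-0.2, 0.8, -1.7]
grip_width: 0.338
grasp_force: 78.7
```

Request:
{"fn": "step_arm", "kwargs": {"commands": [15,-0.0133,-0.0023,0.0059,-0.0004,0.0027,0,15,-0.0266,-0.0045,0.0118,-0.0009,0.0055,0,15,-0.046,-0.008,0.02,-0.0009,0.0055,0,15,-0.066,-0.0113,0.0285,-0.0009,0.0055,0,15,-0.081,-0.0138,0.0385,-0.0009,0.0055,0,15,-0.0956,-0.0163,0.0485,-0.0009,0.0055,0,15,-0.0956,-0.0163,0.08,-0.0009,0.0055,0,15,-0.0956,-0.0163,0.13,-0.0009,0.0055,0,15,-0.0956,-0.0163,0.18,-0.0009,0.0055,0,15,-0.0956,-0.0163,0.23,-0.0009,0.0055,0]}}

```text
clock: 14.15
position: [0.4108, 0.0206, 0.3637]
ee_rot: [-0.08, 0.982, -0.015, -0.173]
ft_force: [0.6, 0.3, -1.2]
grip_width: 0.336
grasp_force: 78.7
```

Request:
{"fn": "step_arm", "kwargs": {"commands": [15,0,0,0,0,0,0,15,0,0,0,0,0,0,15,0,0,0,0,0,0,15,0,0,0,0,0,0,15,0,0,0,0,0,0,15,0,0,0,0,0,0,15,0,0,0,0,0,0,15,0,0,0,0,0,0,15,0,0,0,0,0,0,15,0,0,0,0,0,0]}}

```text
clock: 15.4
position: [0.4112, 0.0207, 0.3624]
ee_rot: [-0.08, 0.982, -0.015, -0.173]
ft_force: [-0.3, 0.3, -0.9]
grip_width: 0.334
grasp_force: 78.8
```

Run:
```python
from h import *
a=camera("wrist")[:,:,::-1];b=camera("side")[:,:,::-1]
cv2.imwrite("pics/w5.png",np.hstack([a[:,130:510],b[:,130:530]]))
```

```text
(no output)
```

View pics/w5.png

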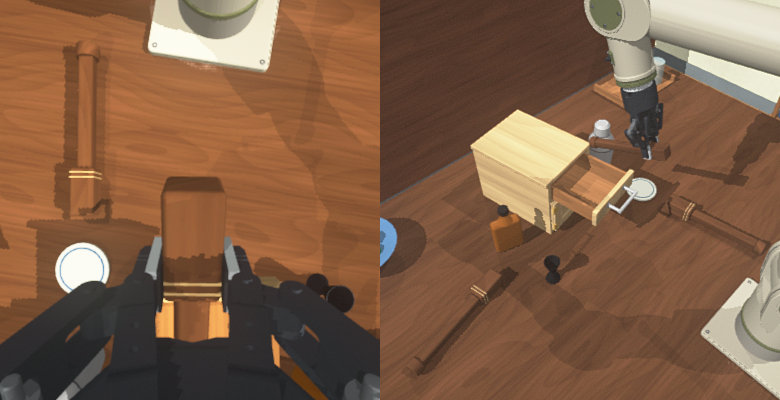

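The muddler is held in the gripper (side view, about (640,148)), well above the drawer and touching nothing. The drawer is open at its stop, and the flask, shaker, coaster and jigger are still standing.

```bash
python3 -c "
from workcell import *
print(hand_in())"
```

```text
the job is handed in; nothing more can be done
None
```

The drawer is pulled out to its stop, and the gripper holds the small muddler still, about 8 cm above the cabinet's top and touching nothing else. The flask, shaker, coaster and jigger are standing where they were, and I handed the job in at about 15.5 s.

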